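# Open the push-to-open cup cupboard

## Task

Open the cupboard door that has the espresso cups behind it, using only the fingertips or the outside of the fingers. First slide the service bell along the worktop until it is well clear of that door's swing; then press the door near its free edge until the push catch lets go and springs it ajar, reach behind the edge and push the door round until it stands fully open, square to the front or farther. Leave the other door shut, pick nothing up, do not let the door strike the bell, and leave the other things alone.

Things in the scene. Friction and masses are not known exactly. Their poses are not given: they have to be found in the camera images.
- cupboard: Oak cupboard, glass top, two glass doors in oak frames, no handles; fixed on the worktop. 380 mm wide (its y), 160 mm deep with doors (its x), 190 mm high. Origin: middle of its underside; x points from front to back, y to the left seen from the robot, z up. The shut doors' outer faces lie at x = -0.078 in its frame, the carcass front at x = -0.057 (7 mm behind the doors' inner faces).
- cups_mid (a point): The cups: two small striped espresso cups, upside down on a black mat on the shelf behind one of the two doors, in the left or the right half of the cupboard. The point lies in the middle of that half, 91 mm above the worktop.
- glasses_mid (a point): The glasses: two clear tumblers standing on their rims on a black mat behind the other door. The point lies in the middle of that half, 91 mm above the worktop.
- door_left (a joint): Angle of the left door (rad; left seen from the robot): 0 shut, grows as its free edge swings out toward the robot, 1.57 square to the front, 1.92 stop. Upright hinge on the outer (+y) side of the cupboard, light friction (0.035 N m): it stays where it is left. Pressed in near the free edge it gives about 5 mm (2 to 4 N), then meets a firm stop.
- door_left_hinge (a point): Hinge axis of the left door, 186 mm above the worktop (the door's top edge), on the door's inner face, at x = -0.064, y = +0.189 in the frame of the cupboard. The door reaches 186 mm from this axis, is 14 mm thick and spans 10 to 186 mm above the worktop.
- door_left_edge (a point): Top corner of the left door's free edge, on its outer face; moves with the door. Both doors shut, the two free edges meet in the middle of the front, 6 mm apart.
- plunger_left (a joint): Plunger of the left door's push-to-open catch (m), on the cupboard floor behind the door, 125 mm from the hinge: 0 latched; pressed in to -0.0035 through the door it lets go, and once the door is let free it springs out to 0.045 and throws the door ajar (0.3 to 0.6 rad). Half pressed it does not let go: press again.
- door_right (a joint): Angle of the right door (rad; right seen from the robot): 0 shut, grows as its free edge swings out toward the robot, 1.57 square to the front, 1.92 stop. Upright hinge on the outer (-y) side of the cupboard, light friction (0.035 N m): it stays where it is left. Pressed in near the free edge it gives about 5 mm (2 to 4 N), then meets a firm stop.
- door_right_hinge (a point): Hinge axis of the right door, 186 mm above the worktop (the door's top edge), on the door's inner face, at x = -0.064, y = -0.189 in the frame of the cupboard. The door reaches 186 mm from this axis, is 14 mm thick and spans 10 to 186 mm above the worktop.
- door_right_edge (a point): Top corner of the right door's free edge, on its outer face; moves with the door. Both doors shut, the two free edges meet in the middle of the front, 6 mm apart.
- plunger_right (a joint): Plunger of the right door's push-to-open catch (m), on the cupboard floor behind the door, 125 mm from the hinge: 0 latched; pressed in to -0.0035 through the door it lets go, and once the door is let free it springs out to 0.045 and throws the door ajar (0.3 to 0.6 rad). Half pressed it does not let go: press again.
- service_bell: Loose counter bell, a steel dome with a small button on a black foot: 67 mm across, 49 mm high, about 0.22 kg, upright, slides on the worktop when pushed low down. Origin in the middle of its underside. It stands in front of the door with the cups, inside the door's swing.
- sugar_jar: Round glass jar of sugar with a steel pourer, 68 mm across, 134 mm tall. Loose; stands to one side of the cupboard and is to be left alone. Origin in the middle of its underside.
- cocoa_shaker: Round steel shaker with a mesh lid, 68 mm across, 108 mm tall. Loose; stands to one side of the cupboard and is to be left alone. Origin in the middle of its underside.
- tamper: Coffee tamper standing on its round steel foot, turned wooden handle up, 58 mm across, 97 mm tall. Loose; stands to one side of the cupboard and is to be left alone. Origin in the middle of its underside.
- sticker_roll: Roll of stickers lying flat, 68 mm across, 38 mm high. Loose; stands to one side of the cupboard and is to be left alone. Origin in the middle of its underside.
There are look-alikes about, which are no part of the job. Leave any blue or purple look-alike of the service_bell alone.

How it is judged:
By the outcome, as a careful person would: the job done as asked, in the order asked, and still so for the second after the job is handed in, with the robot touching nothing.
It also fails if it takes over 62 s, if anything falls off the work surface, if the arm or the gripper's body presses on something with over 40 N, if the wrist force passes 120 N, or if a joint passes its speed limit or range.

## Robot

A 7-joint arm with a two-finger parallel gripper is mounted at the origin on a cart in front of the work surface, level with it; the furniture and walls round the work are solid. World frame = base frame: x ahead of the robot, y to its left, z up, the work surface at z = 0. Lengths are in m, angles in rad, forces in N, time in s.
With the tool pointing down it reaches from about 0.4 to 0.85 m from the base axis. Payload 10.4 kg.
Tool frame: the origin (TCP) lies between the finger pads; the fingertips stand 17 mm ahead of it and the grasp point (between the pads) lies 2 mm behind it; z points along the fingers, y is the direction in which the jaws open and shut (so a half turn about z gives the same grasp; the last joint's range is limited). The gripper opens to 85 mm and grips with 20 to 120 N. Pads are 22 mm wide; open, the fingers measure 114 mm over their backs; the gripper's body (76 mm by 85 mm) begins 54 mm behind the grasp point. The pads swing forward as they close: fully open they stand 13 mm farther back than shut.
Start: joints at [-1.167, 0.332, -0.065, 1.46, 0.022, 1.35, -0.088], TCP at [0.259, 0.569, 0.225] pointing down, gripper open.
Joint ranges: [-2.6, 2.6], [-0.5, 2.12], [-1.47, 1.34], [0.16, 2.42], [-1.27, 4.41], [0.06, 2.06], [-2.6, 2.6]. Speed limits (rad/s): [2.22, 2.22, 2.79, 2.79, 3.14, 3.14, 3.14].

## Interface

Orientations are given as a unit quaternion [x, y, z, w].
In Python, from workcell import manip gives the robot as it stands.
- The arm moves only by the tool jog_arm, never from a script. Its argument "steps" is one flat list of numbers, 5 for each row, row after row: the finger opening in m, from 0 to 0.0854, then the shift along the tool's x, y, z in m, then the turn about the tool's z in rad. In form: [gripper, x, y, z, twist, gripper, x, y, z, twist, ...]. A call has exactly 10 rows; each row is the pose to reach, as a shift and turn from the pose commanded when the call began, along the tool's axes at that moment; what a row does not reach only later rows make up. A row lasts 1/10 s, in which the tool goes at most 50 mm and 8.59 degrees, less where a joint would pass 70% of its speed; a pose out of reach is approached as far as the arm can. A call with a gripper value outside its range is refused whole. The fingers move at their own pace and stop on an object; "grip_force" is the grip in N (left out, the last holds). Time passes only in rows, so rows that repeat a pose let the fingers close, or fill a call up. It gives the time, the measured TCP pose, the force and the opening at its end, in the units of the state.
- manip.get_obs(): the state, without advancing time (a new reading comes with each control period).
- manip.camera(name): name is "side" or "top"; returns (picture, depth): 420x560x3 uint8, red, green, blue; 420x560 float32, m along the optical axis (not along the pixel's ray), 0 where there is no reading.
- manip.calibration(name): a dict with "mtx" (3x3 intrinsics, pixels), "world_to_cam" (4x4, takes a point from world to camera coordinates). Camera axes: x right, y down, z forward; pixel columns grow to the right and rows downward; lengths in m; the calibration is good to about 2 mm. A picture is of the moment at which its call begins. calibration takes no time and is no camera call.
- manip.hand_in(): hands the job in, once; it reports no verdict.
The state is a dict: "clock": time; "joint_pos": joint angles; "joint_velocities": joint speeds; "tau": joint torques, N m; "position": TCP position; "ee_rot": TCP orientation; "ft_force": force on the tool from outside, world axes, zero at the start; "torque": the same for the moment, N m; "grip_width": opening from 0.0 (shut) to 1.0 (fully open).
Only numpy, scipy, OpenCV 4.12 (cv2) and the standard library are available. Lean on these libraries where they do the work, as an engineer would, in place of code of your own. Each camera call takes 0.05 s, during which the arm holds its last target.

## Working session

There is one attempt and no reset: what is moved stays moved. The work goes in short steps, Python scripts to look and compute and a tool call to move; the robot and the scene stay as the last step left them, time stands still between calls to the robot, and variables do not carry over. Pictures are saved under pics/ and viewed, and the job is handed in when it is done.

Besides the shell and the picture viewer there is one more tool, called after "Emit:" as name(argument=value, ...) on one line, values as JSON. jog_arm: Moves the arm, as the interface text tells. Its arguments: {"type":"object","properties":{"steps":{"type":"array"},"grip_force":{"type":"number"}},"required":["steps"]}

```bash
mkdir -p pics; ls; python3 - <<'E'
from workcell import manip
import cv2,numpy as np
for n in ["side","top"]:
    p,d=manip.camera(n); cv2.imwrite(f"pics/{n}0.png",cv2.cvtColor(p,cv2.COLOR_RGB2BGR)); np.save(f"{n}0.npy",d); c=manip.calibration(n); print(n,c["mtx"],c["world_to_cam"])
o=manip.get_obs(); print(o)
E
```

```text
pics
side [[387.80089807   0.         280.18957492]
 [  0.         387.80089807 213.47878415]
 [  0.           0.           1.        ]] [[-8.79613490e-01 -4.75689049e-01  1.91300171e-04  4.94754812e-01]
 [-4.19725988e-01  7.75940835e-01 -4.70899050e-01  2.71428611e-01]
 [ 2.23853084e-01 -4.14289450e-01 -8.82187082e-01  1.45139488e+00]
 [ 0.00000000e+00  0.00000000e+00  0.00000000e+00  1.00000000e+00]]
top [[479.9073126    0.         282.45132245]
 [  0.         479.9073126  215.11414887]
 [  0.           0.           1.        ]] [[-0.37984116 -0.92503617 -0.00536439  0.21906328]
 [-0.89148183  0.36759871 -0.26482322  0.5112533 ]
 [ 0.246943   -0.09580851 -0.96428206  1.46348503]
 [ 0.          0.          0.          1.        ]]
{'clock': 0.1, 'joint_pos': array([-1.16660913,  0.33279639, -0.06468751,  1.46084979,  0.02156015,
        1.34989305, -0.08847302]), 'joint_velocities': array([ 0.00018169, -0.00040708, -0.00139476, -0.00266944,  0.00162915,
        0.00021634,  0.00255216]), 'tau': array([ 1.05811650e-03, -6.26745272e+01,  4.89182502e-02, -3.92429245e+01,
        1.63102074e-02,  7.06357474e-03, -2.71578745e-05]), 'position': array([0.25857437, 0.56862968, 0.22380672]), 'ee_rot': array([ 2.11765248e-01,  9.77320360e-01, -6.14713931e-04, -1.22127644e-04]), 'ft_force': array([-0.91467071,  0.26647464, -0.22028184]), 'torque': array([-0.01905758,  0.03153475,  0.0255752 ]), 'grip_width': 0.9954451892335795}
```

View pics/side0.png

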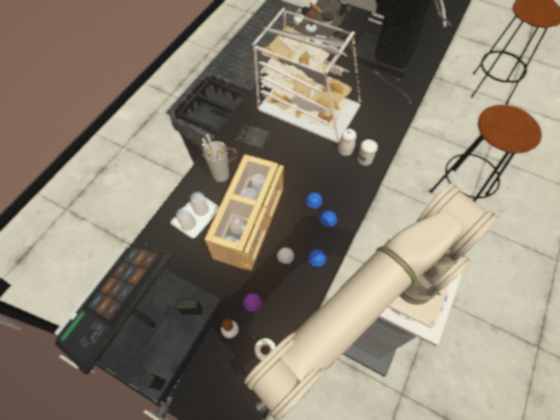

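View pics/top0.png

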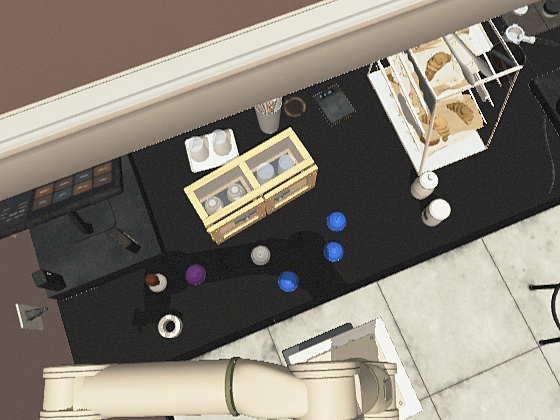

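```bash
python3 - <<'E'
import cv2,numpy as np
a=cv2.imread("pics/top0.png")[110:330,120:370]; cv2.imwrite("pics/topz.png",cv2.resize(a,None,fx=2.7,fy=2.7,interpolation=cv2.INTER_CUBIC))
a=cv2.imread("pics/side0.png")[140:290,180:350]; cv2.imwrite("pics/sidez.png",cv2.resize(a,None,fx=4,fy=4,interpolation=cv2.INTER_CUBIC))
E
```

```text
(no output)
```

View pics/topz.png

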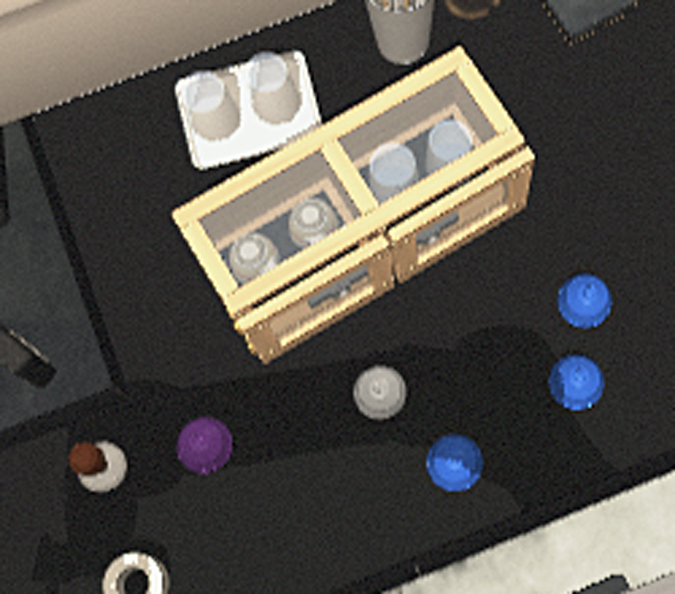

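View pics/sidez.png

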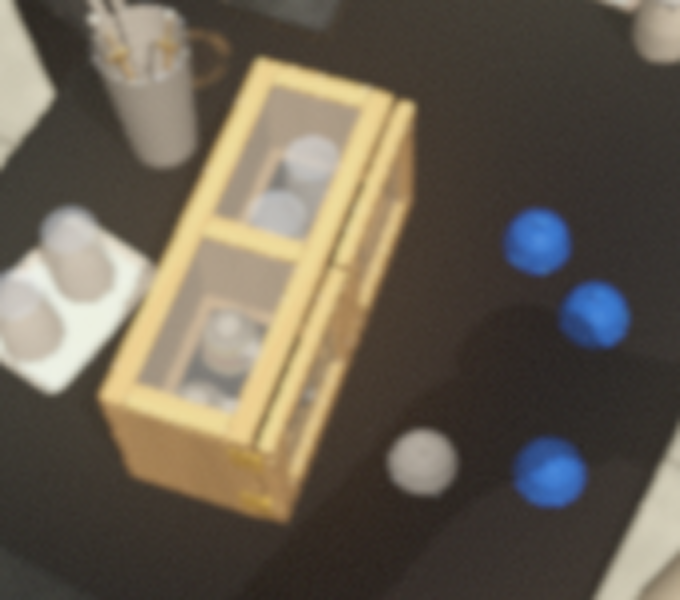

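```bash
cat > h.py <<'E'
import numpy as np,cv2
from workcell import manip
def cloud(n,d):
    c=manip.calibration(n);K=c["mtx"];T=c["world_to_cam"]
    v,u=np.mgrid[:420,:560]; P=np.stack([(u-K[0,2])*d/K[0,0],(v-K[1,2])*d/K[1,1],d],-1)
    W=(P-T[:3,3])@T[:3,:3]; W[d==0]=np.nan; return W
def proj(n,p):
    c=manip.calibration(n);q=c["world_to_cam"][:3,:3]@np.asarray(p)+c["world_to_cam"][:3,3];q=c["mtx"]@q;return q[:2]/q[2]
def ray(n,u,v,z):
    c=manip.calibration(n);T=c["world_to_cam"];d=T[:3,:3].T@np.linalg.inv(c["mtx"])@np.array([u,v,1.]);o=-T[:3,:3].T@T[:3,3];return o+d*(z-o[2])/d[2]
E
python3 - <<'E'
from h import *
for n in ["top","side"]:
    d=np.load(f"{n}0.npy");W=cloud(n,d);im=cv2.imread(f"pics/{n}0.png")
    hsv=cv2.cvtColor(im,cv2.COLOR_BGR2HSV)
    m=(W[...,2]>.178)&(W[...,2]<.2)&(hsv[...,1]>60)&(hsv[...,0]<35)&(W[...,0]<.85)&(W[...,0]>.3)&(abs(W[...,1])<.5)
    k,l,s,c=cv2.connectedComponentsWithStats(m.astype(np.uint8));i=1+np.argmax(s[1:,4]);
    p=W[l==i];print(n,len(p),np.median(p[:,2]));r=cv2.minAreaRect(p[:,:2].astype(np.float32));print(r,cv2.boxPoints(r))
    # blobs on table z .015-.16
    mm=((W[...,2]>.02)&(W[...,2]<.16)&(W[...,0]>.25)&(W[...,0]<.8)&(abs(W[...,1])<.6)).astype(np.uint8)
    k,l,s,c=cv2.connectedComponentsWithStats(mm)
    for i in range(1,k):
        if s[i,4]>40:
            q=W[l==i];col=np.median(im[l==i],0)
            (cx,cy),rr=cv2.minEnclosingCircle(q[:,:2].astype(np.float32))
            print(c[i].round(),s[i,4],"c",round(cx,3),round(cy,3),"r",round(rr,3),"zmax",np.percentile(q[:,2],98).round(3),col)
E
```

```text
top 2597 0.18771200206085872
((0.679091215133667, 0.065561443567276), (0.14003019034862518, 0.3800506293773651), 9.630001068115234) [[ 0.5782743   0.24119656]
 [ 0.6418511  -0.13349862]
 [ 0.7799081  -0.11007367]
 [ 0.7163313   0.2646215 ]]
[423. 139.] 2187 c 0.622 -0.497 r 0.183 zmax 0.154 [149. 187. 213.]
[265. 207.] 1475 c 0.598 0.055 r 0.191 zmax 0.153 [104. 131. 162.]
[123. 235.] 4877 c 0.688 0.498 r 0.149 zmax 0.124 [57. 56. 55.]
[235. 211.] 100 c 0.615 0.148 r 0.087 zmax 0.129 [68.  92.5 98. ]
[436. 212.] 509 c 0.379 -0.453 r 0.035 zmax 0.109 [229. 240. 243.]
[337. 220.] 214 c 0.485 -0.154 r 0.029 zmax 0.045 [211.  112.5  64. ]
[334. 250.] 222 c 0.395 -0.105 r 0.029 zmax 0.046 [209. 111.  63.]
[260. 255.] 220 c 0.472 0.121 r 0.029 zmax 0.046 [156. 164. 169.]
[194. 274.] 227 c 0.494 0.338 r 0.029 zmax 0.046 [110.  53.  95.]
[288. 280.] 227 c 0.362 0.069 r 0.028 zmax 0.046 [149.  81.  49.]
[152. 280.] 147 c 0.516 0.459 r 0.019 zmax 0.1 [33. 50. 88.]
[169. 326.] 311 c 0.371 0.462 r 0.035 zmax 0.043 [179. 202. 216.]
side 1895 0.18900374975373632
((0.6793484091758728, 0.06685009598
[... 480 characters left out ...]
 r 0.064 zmax 0.156 [107.  158.5 184.5]
[250. 237.] 1172 c 0.668 0.069 r 0.201 zmax 0.158 [ 88. 132. 165.]
[314. 198.] 121 c 0.485 -0.152 r 0.028 zmax 0.046 [191. 113.  60.]
[252. 231.] 75 c 0.606 0.148 r 0.092 zmax 0.155 [104. 156. 180.]
[329. 217.] 135 c 0.395 -0.103 r 0.029 zmax 0.045 [187. 108.  56.]
[286. 254.] 154 c 0.473 0.123 r 0.029 zmax 0.047 [144.  155.  162.5]
[318. 256.] 160 c 0.361 0.073 r 0.03 zmax 0.047 [173.   99.   55.5]
[179. 312.] 3884 c 0.688 0.5 r 0.148 zmax 0.129 [55. 58. 58.]
[252. 301.] 180 c 0.495 0.338 r 0.029 zmax 0.049 [111.  52. 102.]
[228. 325.] 116 c 0.516 0.46 r 0.019 zmax 0.099 [30.  52.5 98.5]
[264. 347.] 189 c 0.37 0.463 r 0.034 zmax 0.043 [162. 183. 192.]
```

```bash
cat >> h.py <<'E'
from scipy.spatial.transform import Rotation as Ro
# cupboard
C=np.array([0.668,0.0645]);yaw=np.deg2rad(9.67);ex=np.array([np.cos(yaw),np.sin(yaw)]);ey=np.array([-ex[1],ex[0]])
def loc(p): d=np.asarray(p)[:2]-C;return np.array([d@ex,d@ey])
def wor(l): return C+l[0]*ex+l[1]*ey
def mv(t,xang=None,pos=None,q=None):
    o=manip.get_obs();R=Ro.from_quat(q if q is not None else o["ee_rot"]);p=o["position"] if pos is None else np.array(pos)
    s=R.inv().apply(np.asarray(t)-p);X=R.as_matrix()[:,0];a=np.arctan2(X[1],X[0]);tw=0 if xang is None else -((np.deg2rad(xang)-a+np.pi)%(2*np.pi)-np.pi)
    return s.round(4),round(tw,3)
def st():
    o=manip.get_obs();X=Ro.from_quat(o["ee_rot"]).as_matrix();print("t",round(o["clock"],2),"p",o["position"].round(4),"xang",np.rad2deg(np.arctan2(X[1,0],X[0,0])).round(2),"z",X[:,2].round(3),"f",o["ft_force"].round(1),"g",round(o["grip_width"],3),"loc",loc(o["position"]).round(4),"q",o["joint_pos"].round(2))
E
python3 - <<'E'
from h import *
for n in ["top","side"]:
    W=cloud(n,np.load(f"{n}0.npy")).reshape(-1,3);W=W[(W[:,2]>.176)&(W[:,2]<.2)]
    L=np.array([(W[:,:2]-C)@ex,(W[:,:2]-C)@ey]).T
    k=(abs(L[:,1])<.21)&(abs(L[:,0])<.12)
    h,e=np.histogram(L[k,0],np.arange(-.1,.1,.004));print(n,list(zip(e.round(3),h))[:16],e[:-1][h>0].max())
    kk=k&(abs(L[:,0])<.09);print(np.percentile(L[kk,1],[.5,99.5]),np.percentile(L[kk,0],[.5,99.5]))
print(loc((.4725,.122)),wor((-.064,.189)),wor((-.078,.003)))
st();print(mv((.4725,.215,.2238),90),mv((.4725,.215,.1),90))
E
```

```text
top [(np.float64(-0.1), np.int64(0)), (np.float64(-0.096), np.int64(0)), (np.float64(-0.092), np.int64(0)), (np.float64(-0.088), np.int64(0)), (np.float64(-0.084), np.int64(2)), (np.float64(-0.08), np.int64(186)), (np.float64(-0.076), np.int64(164)), (np.float64(-0.072), np.int64(166)), (np.float64(-0.068), np.int64(123)), (np.float64(-0.064), np.int64(3)), (np.float64(-0.06), np.int64(139)), (np.float64(-0.056), np.int64(186)), (np.float64(-0.052), np.int64(166)), (np.float64(-0.048), np.int64(160)), (np.float64(-0.044), np.int64(163)), (np.float64(-0.04), np.int64(156))] 0.08000000000000015
[-0.18836416  0.18760395] [-0.07889439  0.07876799]
side [(np.float64(-0.1), np.int64(0)), (np.float64(-0.096), np.int64(0)), (np.float64(-0.092), np.int64(0)), (np.float64(-0.088), np.int64(0)), (np.float64(-0.084), np.int64(0)), (np.float64(-0.08), np.int64(106)), (np.float64(-0.076), np.int64(97)), (np.float64(-0.072), np.int64(101)), (np.float64(-0.068), np.int64(94)), (np.float64(-0.064), np.int64(0)), (np.float64(-0.06), np.int64(80)), (np.float64(-0.056), np.int64(117)), (np.float64(-0.052), np.int64(100)), (np.float64(-0.048), np.int64(102)), (np.float64(-0.044), np.int64(102)), (np.float64(-0.04), np.int64(98))] 0.08000000000000015
[-0.18764392  0.18972944] [-0.0783516   0.07876754]
[-0.18306379  0.08952178] [0.5731624  0.24006432] [0.59060434 0.05435546]
t 0.1 p [0.2586 0.5686 0.2238] xang 155.55 z [-0.    -0.001 -1.   ] f [-0.9  0.3 -0.2] g 0.995 loc [-0.3189  0.5657] q [-1.17  0.33 -0.06  1.46  0.02  1.35 -0.09]
(array([-3.411e-01, -2.334e-01,  3.000e-04]), np.float64(1.144)) (array([-0.3411, -0.2332,  0.1241]), np.float64(1.144))
```

Emit:
jog_arm(steps=[0.04,-0.038,-0.026,0,0.14,0.04,-0.076,-0.052,0,0.28,0.04,-0.114,-0.078,0,0.42,0.04,-0.152,-0.104,0,0.56,0.04,-0.19,-0.13,0,0.7,0.04,-0.228,-0.156,0,0.84,0.04,-0.266,-0.182,0,0.98,0.04,-0.304,-0.208,0,1.1,0.04,-0.341,-0.233,0,1.144,0.04,-0.341,-0.233,0.02,1.144])

```text
clock: 1.1
position: [0.477, 0.2098, 0.2066]
ee_rot: [0.711, 0.703, 0.002, 0.001]
ft_force: [-1.5, 0.5, -0.8]
grip_width: 0.466
```

```bash
python3 -c "
from h import *
st();print(mv((.4725,.215,.025),90))"
```

```text
t 1.1 p [0.477  0.2098 0.2066] xang 89.37 z [ 0.005  0.001 -1.   ] f [-1.5  0.5 -0.8] g 0.466 loc [-0.1639  0.1753] q [-0.79  0.1   0.31  1.78 -0.03  1.26 -0.48]
(array([ 0.0051, -0.0054,  0.1815]), np.float64(-0.011))
```

Emit:
jog_arm(steps=[0.04,0,0,0.02,0,0.04,0,0,0.05,0,0.04,0,0,0.08,0,0.04,0,0,0.11,0,0.04,0,0,0.135,0,0.04,0,0,0.155,0,0.04,0,0,0.165,0,0.04,0,0,0.173,0,0.04,0,0,0.175,0,0.04,0,0,0.175,0])

```text
clock: 2.1
position: [0.4729, 0.2159, 0.0299]
ee_rot: [0.707, 0.707, 0.0, 0.0]
ft_force: [-0.2, -0.0, -0.1]
grip_width: 0.469
```

```bash
python3 - <<'E'
from h import *
st();print(mv((.4725,.215,.025),90), mv((.483,.008,.025),90))
for n in ["top","side"]:
    p,d=manip.camera(n); cv2.imwrite(f"pics/{n}1.png",cv2.cvtColor(p,cv2.COLOR_RGB2BGR))
a=cv2.imread("pics/side1.png")[180:320,200:350];b=cv2.imread("pics/top1.png")[180:320,180:330]
cv2.imwrite("pics/c1.png",cv2.resize(np.hstack([a,b]),None,fx=2.6,fy=2.6,interpolation=cv2.INTER_CUBIC))
E
```

```text
t 2.1 p [0.4729 0.2159 0.0299] xang 90.0 z [ 0.  0. -1.] f [-0.2 -0.  -0.1] g 0.469 loc [-0.1669  0.182 ] q [-0.76  0.31  0.28  1.95 -0.11  0.89 -0.43]
(array([-0.0009, -0.0004,  0.0049]), np.float64(-0.0)) (array([-0.2079,  0.0101,  0.0048]), np.float64(-0.0))
```

View pics/c1.png

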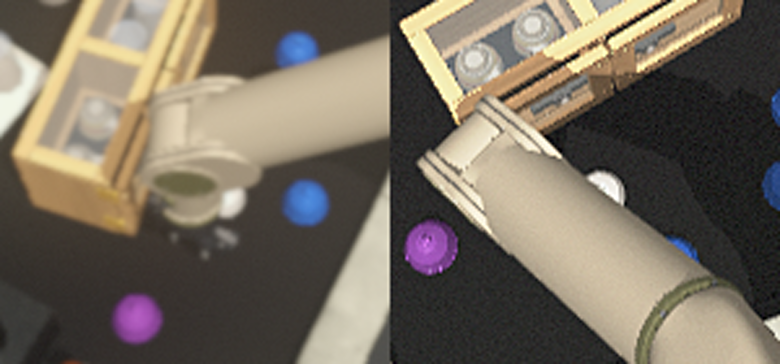

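Emit:
jog_arm(steps=[0.04,-0.01,0,0.003,0,0.04,-0.025,0,0.003,0,0.04,-0.037,0,0.003,0,0.04,-0.046,0,0.003,0,0.04,-0.054,0,0.003,0,0.04,-0.062,0.001,0.003,0,0.04,-0.071,0.001,0.003,0,0.04,-0.08,0.002,0.003,0,0.04,-0.09,0.002,0.003,0,0.04,-0.1,0.003,0.003,0])

```text
clock: 3.2
position: [0.4756, 0.1149, 0.0264]
ee_rot: [0.707, 0.707, -0.0, -0.0]
ft_force: [-0.3, -0.3, 0.4]
grip_width: 0.469
```

```bash
python3 - <<'E'
from h import *
st()
for n in ["top","side"]:
    p,d=manip.camera(n); cv2.imwrite(f"pics/{n}2.png",cv2.cvtColor(p,cv2.COLOR_RGB2BGR))
a=cv2.imread("pics/side2.png")[180:320,200:350];b=cv2.imread("pics/top2.png")[180:320,180:330]
cv2.imwrite("pics/c2.png",cv2.resize(np.hstack([a,b]),None,fx=2.6,fy=2.6,interpolation=cv2.INTER_CUBIC))
E
```

```text
t 3.2 p [0.4756 0.1149 0.0264] xang 90.01 z [-0.  0. -1.] f [-0.3 -0.3  0.4] g 0.469 loc [-0.1812  0.082 ] q [-0.63  0.26  0.34  2.03 -0.11  0.87 -0.24]
```

View pics/c2.png

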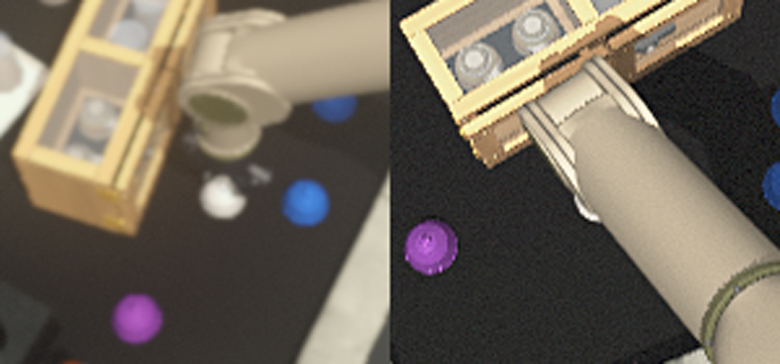

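```bash
python3 - <<'E'
from h import *
st();o=manip.get_obs()
print(proj("side",o["position"]),proj("side",o["position"]-[0,0,.02]),proj("side",(.4725,.122,.03)))
W=cloud("side",manip.camera("side")[1])
p=W[225:275,270:315].reshape(-1,3);
for v in range(236,268,2): print(v,[tuple((W[v,u]*1000).round().astype(int)) for u in range(274,308,5)])
a=cv2.imread("pics/side2.png")[220:290,250:330]
cv2.imwrite("pics/c3.png",cv2.resize(a,None,fx=8,fy=8,interpolation=cv2.INTER_CUBIC))
E
```

```text
t 3.3 p [0.4758 0.114  0.0265] xang 89.88 z [-0. -0. -1.] f [ 0.2 -0.6  0. ] g 0.468 loc [-0.1811  0.081 ] q [-0.63  0.26  0.34  2.03 -0.11  0.87 -0.24]
[285.92558282 251.97924733] [285.85734987 253.95471139] [285.72016096 253.73399602]
236 [(np.int64(525), np.int64(116), np.int64(126)), (np.int64(483), np.int64(155), np.int64(243)), (np.int64(466), np.int64(153), np.int64(258)), (np.int64(451), np.int64(147), np.int64(261)), (np.int64(440), np.int64(131), np.int64(243)), (np.int64(467), np.int64(17), np.int64(-3)), (np.int64(449), np.int64(9), np.int64(0))]
238 [(np.int64(524), np.int64(119), np.int64(116)), (np.int64(482), np.int64(157), np.int64(232)), (np.int64(466), np.int64(152), np.int64(240)), (np.int64(451), np.int64(145), np.int64(242)), (np.int64(437), np.int64(135), np.int64(238)), (np.int64(463), np.int64(26), np.int64(0)), (np.int64(445), np.int64(19), np.int64(5))]
240 [(np.int64(522), np.int64(123), np.int64(108)), (np.int64(487), np.int64(149), np.int64(195)), (np.int64(464), np.int64(155), np.int64(231)), (np.int64(451), np.int64(145), np.int64(226)), (np.int64(440)
[... 3653 characters left out ...]
4(-5)), (np.int64(400), np.int64(107), np.int64(-2))]
264 [(np.int64(498), np.int64(170), np.int64(1)), (np.int64(480), np.int64(162), np.int64(2)), (np.int64(464), np.int64(151), np.int64(-1)), (np.int64(446), np.int64(144), np.int64(4)), (np.int64(430), np.int64(133), np.int64(-2)), (np.int64(413), np.int64(125), np.int64(2)), (np.int64(397), np.int64(113), np.int64(-5))]
266 [(np.int64(493), np.int64(178), np.int64(2)), (np.int64(477), np.int64(167), np.int64(-2)), (np.int64(460), np.int64(159), np.int64(1)), (np.int64(443), np.int64(150), np.int64(-1)), (np.int64(426), np.int64(141), np.int64(1)), (np.int64(410), np.int64(129), np.int64(-6)), (np.int64(393), np.int64(122), np.int64(-1))]
```

View pics/c3.png

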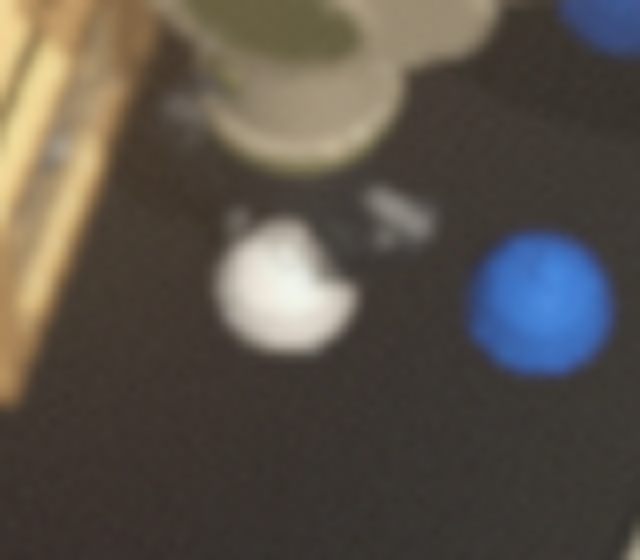

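```bash
python3 - <<'E'
from h import *
Ws=[cloud("side",manip.camera("side")[1]) for _ in range(1)]
W=np.mean(Ws,0)
m=(abs(W[...,0]-.4758)<.08)&(abs(W[...,1]-.114)<.06)&(W[...,2]>.012)&(W[...,2]<.11)
im=cv2.imread("pics/side2.png")
for v,u in np.argwhere(m):
    print(u,v,(W[v,u]*1000).round().astype(int).tolist(),im[v,u].max(),end=" | ")
T=manip.calibration("side")["world_to_cam"];print(-T[:3,:3].T@T[:3,3]);st()
E
```

```text
275 238 [523, 113, 106] 75 | 275 239 [525, 110, 89] 70 | 276 239 [521, 110, 91] 71 | 272 240 [528, 126, 107] 70 | 274 240 [521, 124, 109] 70 | 275 240 [522, 116, 93] 69 | 276 240 [519, 113, 90] 70 | 272 241 [529, 126, 97] 68 | 273 241 [523, 128, 106] 69 | 274 241 [522, 124, 100] 68 | 275 241 [521, 118, 90] 69 | 276 241 [517, 117, 91] 71 | 273 242 [525, 126, 92] 67 | 274 242 [520, 127, 99] 68 | 275 242 [518, 122, 91] 67 | 276 242 [514, 122, 95] 68 | 277 242 [513, 117, 87] 70 | 273 243 [525, 125, 80] 69 | 274 243 [520, 127, 92] 67 | 275 243 [517, 125, 91] 66 | 276 243 [514, 122, 86] 68 | 277 243 [511, 121, 88] 67 | 278 243 [507, 120, 89] 66 | 275 244 [516, 126, 83] 65 | 277 244 [510, 122, 83] 66 | 277 245 [507, 128, 88] 66 | 278 245 [501, 131, 101] 68 | 279 245 [496, 132, 108] 73 | 278 246 [503, 127, 81] 79 | 279 246 [500, 125, 80] 91 | 280 246 [492, 131, 101] 91 | 281 246 [494, 119, 75] 78 | 282 246 [495, 109, 53] 69 | 278 247 [507, 120, 53] 87 | 279 247 [500, 125, 70] 103 | 280 247 [497, 123, 70] 102 | 281 247 [494, 121, 70] 86 | 282 247 [495, 109, 44] 87 | 278 248 [506, 122, 48] 88 
[... 5925 characters left out ...]
[464, 144, 25] 222 | 286 260 [461, 141, 23] 224 | 287 260 [458, 139, 22] 225 | 288 260 [455, 137, 20] 222 | 289 260 [451, 135, 19] 219 | 290 260 [448, 133, 20] 211 | 291 260 [445, 131, 17] 191 | 292 260 [442, 127, 13] 156 | 282 261 [474, 150, 16] 193 | 283 261 [470, 148, 16] 205 | 284 261 [467, 147, 17] 213 | 285 261 [463, 145, 18] 216 | 286 261 [459, 145, 23] 219 | 287 261 [456, 142, 20] 219 | 288 261 [452, 142, 23] 216 | 289 261 [450, 137, 16] 207 | 285 262 [462, 147, 14] 201 | 287 262 [455, 144, 16] 202 | [0.22421943 0.62603449 1.40812264]
t 3.4 p [0.4757 0.1157 0.0265] xang 89.98 z [ 0.  0. -1.] f [-0.2  0.5 -0.7] g 0.47 loc [-0.1809  0.0827] q [-0.63  0.26  0.33  2.03 -0.11  0.87 -0.24]
```

Emit:
jog_arm(steps=[0.04,0.01,-0.001,0,0,0.04,0.025,-0.002,0,0,0.04,0.04,-0.003,0,0,0.04,0.055,-0.003,0,0,0.04,0.07,-0.003,0,0,0.04,0.08,-0.003,0,0,0.04,0.088,-0.003,0,0,0.04,0.092,-0.003,0,0,0.04,0.092,-0.003,0,0,0.04,0.092,-0.003,0,0])

```text
clock: 4.4
position: [0.4728, 0.2071, 0.0265]
ee_rot: [0.707, 0.707, -0.0, 0.0]
ft_force: [0.0, 0.4, -0.4]
grip_width: 0.468
```

```bash
python3 - <<'E'
from h import *
st()
p,d=manip.camera("side");cv2.imwrite("pics/side3.png",cv2.cvtColor(p,cv2.COLOR_RGB2BGR))
W=cloud("side",d);P=manip.get_obs()["position"]
for v in range(254,282):
    print(v,[ (u,*(W[v,u]*1000).round().astype(int).tolist(),p[v,u].max()) for u in range(266,294,2) if abs(W[v,u,1]-P[1])<.03 and W[v,u,2]<.12 and W[v,u,2]>.006])
a=cv2.imread("pics/side3.png")[220:300,240:330]
cv2.imwrite("pics/c4.png",cv2.resize(a,None,fx=8,fy=7,interpolation=cv2.INTER_CUBIC))
E
```

```text
t 4.4 p [0.4728 0.2071 0.0265] xang 89.96 z [-0. -0. -1.] f [ 0.   0.4 -0.4] g 0.468 loc [-0.1685  0.1734] q [-0.75  0.31  0.28  1.96 -0.11  0.88 -0.41]
254 []
255 []
256 []
257 []
258 []
259 []
260 []
261 []
262 []
263 []
264 []
265 []
266 [(266, 500, 222, 98, np.uint8(60))]
267 [(266, 504, 217, 72, np.uint8(63))]
268 [(268, 495, 218, 75, np.uint8(90))]
269 [(268, 497, 216, 57, np.uint8(98)), (270, 492, 210, 49, np.uint8(68))]
270 [(268, 496, 217, 50, np.uint8(96)), (270, 490, 212, 46, np.uint8(63)), (276, 458, 223, 115, np.uint8(58)), (280, 448, 213, 103, np.uint8(72)), (282, 444, 205, 89, np.uint8(69)), (284, 438, 201, 88, np.uint8(72))]
271 [(268, 497, 217, 38, np.uint8(88)), (278, 450, 224, 117, np.uint8(64)), (280, 445, 218, 109, np.uint8(71)), (282, 443, 206, 83, np.uint8(67)), (284, 436, 205, 89, np.uint8(73)), (286, 430, 201, 88, np.uint8(100))]
272 [(278, 451, 223, 104, np.uint8(60)), (280, 444, 220, 105, np.uint8(67)), (282, 440, 213, 92, np.uint8(67)), (284, 435, 208, 87, np.uint8(73))]
273 [(280, 444, 221, 99, np.uint8(66)), (282, 439, 214, 87, np.uint8(67)), (284, 432, 213, 92, np.uint8(68)), (286, 423, 216, 113, np.uint8(80))]
274 [(280, 445, 218, 77, np.uint8(74)), (282, 438, 217, 85, np.uint8(63)), (284, 430, 216, 92, np.uint8(60)), (286, 421, 219, 113, np.uint8(62))]
275 [(280, 445, 219, 68, np.uint8(91)), (282, 440, 212, 57, np.uint8(62)), (284, 429, 219, 93, np.uint8(60)), (286, 421, 219, 103, np.uint8(58)), (288, 413, 218, 111, np.uint8(60))]
276 [(280, 446, 217, 53, np.uint8(96)), (282, 439, 214, 53, np.uint8(65)), (284, 428, 221, 87, np.uint8(60)), (286, 420, 220, 97, np.uint8(59))]
277 [(280, 445, 218, 45, np.uint8(90))]
278 []
279 []
280 []
281 []
```

View pics/c4.png

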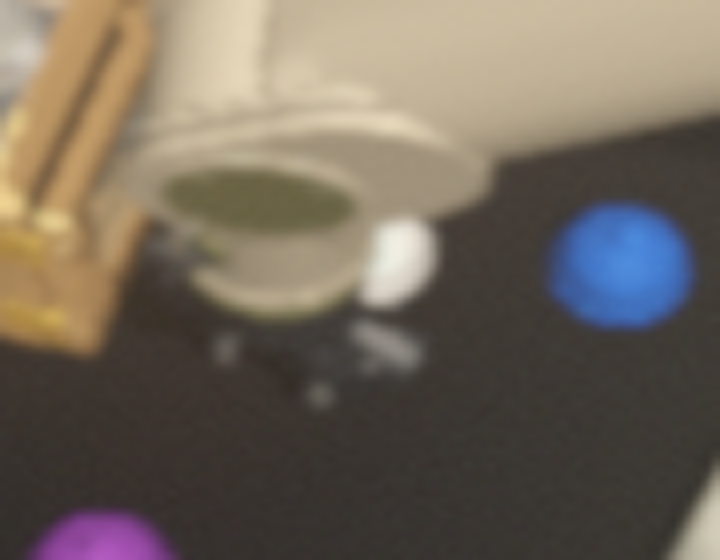

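Emit:
jog_arm(steps=[0.04,0,0,0.002,0,0.04,0,0,0.003,0,0.04,0,0,0.004,0,0.04,0,0,0.005,0,0.04,0,0,0.006,0,0.04,0,0,0.007,0,0.04,0,0,0.008,0,0.04,0,0,0.009,0,0.04,0,0,0.01,0,0.04,0,0,0.01,0])

```text
clock: 5.45
position: [0.4726, 0.2077, 0.0164]
ee_rot: [0.707, 0.707, -0.0, -0.0]
ft_force: [-1.4, 0.5, -0.1]
grip_width: 0.471
```

```bash
python3 - <<'E'
from h import *
st()
p,d=manip.camera("side")
W=cloud("side",d);P=manip.get_obs()["position"]
m=(abs(W[...,0]-P[0])<.05)&(abs(W[...,1]-P[1])<.03)&(W[...,2]<.06)&(W[...,2]>.008)
print([(u,v,*(W[v,u]*1000).round().astype(int).tolist()) for v,u in np.argwhere(m)])
E
```

```text
t 5.45 p [0.4726 0.2077 0.0164] xang 90.0 z [-0. -0. -1.] f [-1.4  0.5 -0.1] g 0.471 loc [-0.1686  0.174 ] q [-0.75  0.33  0.28  1.97 -0.12  0.86 -0.41]
[(np.int64(267), np.int64(269), 503, 213, 41), (np.int64(267), np.int64(270), 503, 214, 33), (np.int64(268), np.int64(270), 496, 217, 50), (np.int64(269), np.int64(270), 491, 218, 58), (np.int64(270), np.int64(270), 491, 211, 40), (np.int64(268), np.int64(271), 495, 219, 45), (np.int64(269), np.int64(271), 492, 217, 45), (np.int64(270), np.int64(271), 492, 211, 29), (np.int64(268), np.int64(272), 495, 220, 36), (np.int64(269), np.int64(272), 492, 218, 36), (np.int64(276), np.int64(274), 470, 205, 10), (np.int64(279), np.int64(276), 450, 218, 48), (np.int64(280), np.int64(276), 445, 219, 57), (np.int64(282), np.int64(276), 439, 215, 55), (np.int64(283), np.int64(276), 440, 205, 30), (np.int64(279), np.int64(277), 450, 218, 37), (np.int64(280), np.int64(277), 445, 219, 47), (np.int64(281), np.int64(277), 443, 215, 40), (np.int64(282), np.int64(277), 439, 214, 43), (np.int64(280), np.int64(278), 445, 218, 33)]
```

Emit:
jog_arm(steps=[0.04,0,0,0.002,0,0.04,0,0,0.003,0,0.04,0,0,0.004,0,0.04,0,0,0.005,0,0.04,0,0,0.006,0,0.04,0,0,0.007,0,0.04,0,0,0.008,0,0.04,0,0,0.009,0,0.04,0,0,0.01,0,0.04,0,0,0.01,0])

```text
clock: 6.5
position: [0.4726, 0.2077, 0.0064]
ee_rot: [0.707, 0.707, -0.0, -0.0]
ft_force: [0.8, 0.0, 0.2]
grip_width: 0.47
```

```bash
python3 - <<'E'
from h import *
st()
p,d=manip.camera("side")
W=cloud("side",d);P=manip.get_obs()["position"]
m=(abs(W[...,0]-P[0])<.05)&(abs(W[...,1]-P[1])<.03)&(W[...,2]<.05)&(W[...,2]>.008)
print([(u,v,*(W[v,u]*1000).round().astype(int).tolist()) for v,u in np.argwhere(m)])
E
```

```text
t 6.5 p [0.4726 0.2077 0.0064] xang 90.0 z [-0. -0. -1.] f [0.8 0.  0.2] g 0.47 loc [-0.1686  0.174 ] q [-0.75  0.34  0.28  1.97 -0.12  0.84 -0.4 ]
[(np.int64(267), np.int64(270), 503, 214, 32), (np.int64(267), np.int64(271), 504, 213, 19), (np.int64(268), np.int64(271), 497, 217, 38), (np.int64(269), np.int64(271), 491, 219, 49), (np.int64(270), np.int64(271), 491, 212, 32), (np.int64(268), np.int64(272), 496, 219, 32), (np.int64(269), np.int64(272), 491, 219, 39), (np.int64(270), np.int64(272), 491, 212, 23), (np.int64(268), np.int64(273), 498, 217, 14), (np.int64(269), np.int64(273), 491, 219, 28), (np.int64(279), np.int64(276), 450, 218, 49), (np.int64(279), np.int64(277), 449, 219, 41), (np.int64(280), np.int64(277), 445, 218, 43), (np.int64(281), np.int64(277), 444, 212, 31), (np.int64(282), np.int64(277), 440, 213, 39), (np.int64(283), np.int64(277), 439, 205, 20), (np.int64(279), np.int64(278), 450, 217, 22), (np.int64(280), np.int64(278), 445, 218, 33), (np.int64(281), np.int64(278), 443, 214, 26), (np.int64(282), np.int64(278), 438, 216, 36), (np.int64(280), np.int64(279), 445, 218, 22)]
```

Emit:
jog_arm(steps=[0.04,0,0,0.003,0,0.04,-0.008,0,0.005,0,0.04,-0.02,0,0.006,0,0.04,-0.032,0,0.006,0,0.04,-0.04,0,0.006,0,0.04,-0.047,0,0.006,0,0.04,-0.054,0,0.006,0,0.04,-0.061,0,0.006,0,0.04,-0.068,0,0.006,0,0.04,-0.075,0,0.006,0])

```text
clock: 7.55
position: [0.4727, 0.1324, 0.0006]
ee_rot: [0.707, 0.707, 0.0, -0.0]
ft_force: [0.0, 1.8, 1.0]
grip_width: 0.469
```

```bash
python3 - <<'E'
from h import *
st()
p,d=manip.camera("side");cv2.imwrite("pics/side5.png",cv2.cvtColor(p,cv2.COLOR_RGB2BGR))
a=cv2.imread("pics/side5.png")[220:300,240:330]
cv2.imwrite("pics/c5.png",cv2.resize(a,None,fx=8,fy=7,interpolation=cv2.INTER_CUBIC))
E
```

```text
t 7.55 p [0.4727 0.1324 0.0006] xang 90.02 z [ 0.  0. -1.] f [0.  1.8 1. ] g 0.469 loc [-0.1811  0.0998] q [-0.64  0.31  0.31  2.04 -0.13  0.81 -0.26]
```

View pics/c5.png

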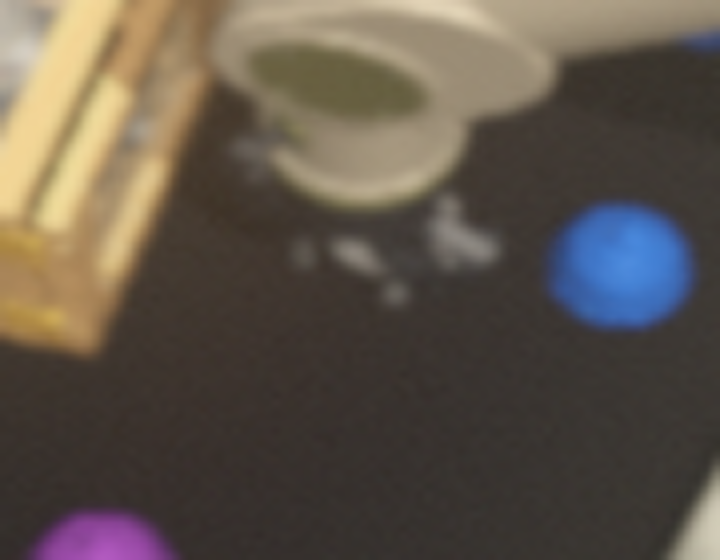

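Emit:
jog_arm(steps=[0.04,-0.01,0.001,0,0,0.04,-0.024,0.002,0,0,0.04,-0.038,0.003,0,0,0.04,-0.053,0.004,0,0,0.04,-0.068,0.006,0,0,0.04,-0.083,0.007,0,0,0.04,-0.098,0.008,0,0,0.04,-0.11,0.009,0,0,0.04,-0.12,0.01,0,0,0.04,-0.126,0.01,0,0])

```text
clock: 8.6
position: [0.4828, 0.0055, 0.0005]
ee_rot: [0.707, 0.707, 0.0, 0.0]
ft_force: [1.0, 1.7, 0.8]
grip_width: 0.469
```

```bash
python3 - <<'E'
from h import *
st()
E
```

```text
t 8.6 p [0.4828 0.0055 0.0005] xang 89.94 z [ 0. -0. -1.] f [1.  1.7 0.8] g 0.469 loc [-0.1925 -0.027 ] q [-0.45  0.3   0.38  2.07 -0.15  0.81  0.02]
```

Emit:
jog_arm(steps=[0.04,0.01,0,0,0,0.04,0.025,0,0,0,0.04,0.04,0,0,0,0.0,0.045,0,-0.03,0,0.0,0.045,0,-0.07,0,0.0,0.045,0,-0.11,0,0.0,0.045,0,-0.15,0,0.0,0.045,0,-0.19,-0.1,0.0,0.045,0,-0.22,-0.17,0.0,0.045,0,-0.22,-0.17])

```text
clock: 9.6
position: [0.4845, 0.0533, 0.2247]
ee_rot: [0.643, 0.766, 0.003, 0.002]
ft_force: [0.0, -0.4, 0.2]
grip_width: 0.004
```

```bash
python3 - <<'E'
from h import *
st()
for n in ["top","side"]:
    p,d=manip.camera(n);cv2.imwrite(f"pics/{n}6.png",cv2.cvtColor(p,cv2.COLOR_RGB2BGR));np.save(n+"6.npy",d)
    W=cloud(n,d);hs=cv2.cvtColor(p,cv2.COLOR_RGB2HSV)
    m=((W[...,2]>.012)&(W[...,2]<.06)&(abs(W[...,0]-.483)<.08)&(abs(W[...,1]+.03)<.08)&(hs[...,1]<60)).astype(np.uint8)
    k,l,s,c=cv2.connectedComponentsWithStats(m)
    for i in range(1,k):
        if s[i,4]>20: print(n,c[i],s[i,4],cv2.minEnclosingCircle(W[l==i][:,:2].astype(np.float32)))
print(wor((-.133,.018)),mv((*wor((-.133,.018)),.165),99.67))
a=cv2.imread("pics/side6.png")[140:320,200:360];b=cv2.imread("pics/top6.png")[130:310,180:340]
cv2.imwrite("pics/c6.png",cv2.resize(np.hstack([a,b]),None,fx=2.4,fy=2.4,interpolation=cv2.INTER_CUBIC))
E
```

```text
t 9.6 p [0.4845 0.0533 0.2247] xang 99.94 z [ 0.007  0.002 -1.   ] f [ 0.  -0.4  0.2] g 0.004 loc [-0.1828  0.0197] q [-0.57  0.01  0.37  1.84 -0.    1.29 -0.02]
side [301.4702381  223.56547619] 168 ((0.4795645475387573, -0.026553655043244362), 0.03036080114543438)
[0.5338662  0.05990381] (array([-0.0017,  0.0516,  0.0556]), np.float64(0.002))
```

View pics/c6.png

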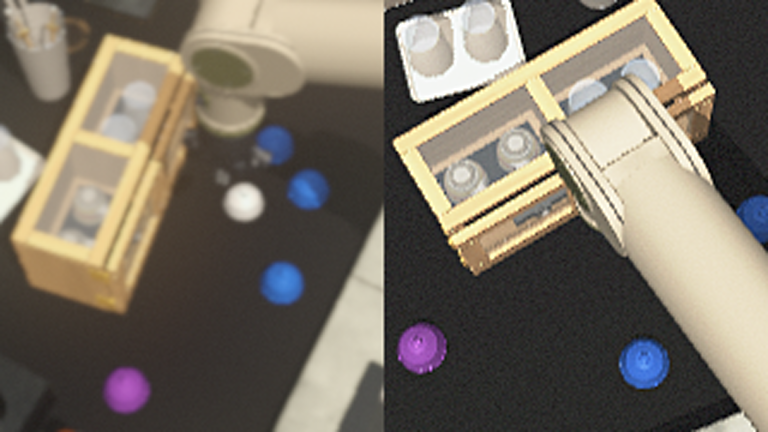

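```bash
python3 - <<'E'
from h import *
P=manip.get_obs()["position"]
print(P,proj("side",P),proj("side",P-[0,0,.017]),proj("top",P))
W=cloud("side",np.load("side6.npy"))
m=(abs(W[...,0]-P[0])<.05)&(abs(W[...,1]-P[1])<.03)&(W[...,2]<.3)&(W[...,2]>.15)
for v in sorted(set(np.argwhere(m)[:,0])): print(v,[(u,*(W[v,u]*1000).round().astype(int).tolist()) for u in range(560) if m[v,u]][:14])
E
```

```text
[0.48266149 0.05275095 0.22060398] [293.22677316 215.18030697] [293.08186385 217.4476178 ] [277.44044217 229.86036626]
202 [(284, 515, 62, 299), (285, 517, 51, 281)]
203 [(286, 511, 56, 287)]
204 [(280, 525, 71, 292), (281, 521, 71, 295), (282, 518, 70, 296), (283, 514, 70, 300), (284, 513, 66, 295), (285, 513, 58, 281), (286, 509, 59, 286), (287, 506, 57, 286)]
205 [(281, 521, 71, 289), (282, 517, 72, 294), (283, 514, 70, 293), (284, 511, 69, 293), (285, 509, 66, 290), (286, 507, 63, 288), (287, 504, 61, 287)]
206 [(283, 514, 69, 285), (284, 511, 68, 286), (285, 507, 69, 291), (286, 506, 63, 282), (287, 503, 62, 282), (293, 487, 50, 277), (303, 456, 39, 287), (304, 451, 42, 296)]
207 [(284, 510, 71, 284), (285, 508, 68, 281), (286, 503, 70, 288), (287, 501, 66, 283), (288, 496, 69, 294), (292, 484, 64, 295), (293, 485, 54, 279), (294, 485, 46, 266), (300, 463, 46, 284), (301, 460, 46, 288), (302, 457, 43, 285), (303, 454, 41, 285)]
208 [(285, 506, 70, 280), (286, 504, 68, 277), (287, 500, 68, 281), (288, 499, 62, 273), (289, 493, 68, 287), (290, 488, 71, 296), (292, 483, 66, 293), (
[... 1207 characters left out ...]
6, 262), (299, 459, 60, 276), (300, 454, 63, 286), (301, 452, 61, 284), (302, 450, 58, 281), (303, 445, 59, 287), (304, 442, 58, 288)]
213 [(290, 491, 62, 243), (291, 486, 65, 254), (292, 483, 64, 254), (293, 479, 64, 258), (294, 476, 61, 256), (295, 474, 59, 254), (296, 470, 59, 259), (297, 468, 55, 253), (301, 452, 60, 277)]
214 [(290, 491, 62, 237), (291, 487, 63, 243), (292, 483, 62, 243), (293, 480, 62, 248), (294, 476, 62, 251), (295, 474, 57, 244), (296, 471, 57, 248), (297, 469, 53, 242)]
215 [(291, 486, 63, 237), (292, 483, 62, 237), (293, 479, 63, 242), (294, 476, 61, 241), (295, 474, 57, 237), (296, 470, 57, 240)]
216 [(292, 483, 61, 229), (293, 478, 64, 238), (294, 475, 62, 236)]
```

```bash
python3 - <<'E'
from h import *
st();print(mv((*wor((-.12,.02)),.148),99.67))
E
```

```text
t 9.7 p [0.4827 0.0528 0.2206] xang 99.77 z [ 0.001  0.    -1.   ] f [-0.3 -0.4 -0.8] g 0.003 loc [-0.1847  0.0195] q [-0.57  0.01  0.37  1.84 -0.    1.29 -0.03]
(array([0.0003, 0.0646, 0.0727]), np.float64(0.002))
```

Emit:
jog_arm(steps=[0,0,0.01,0.01,0,0,0,0.02,0.02,0,0,0,0.03,0.035,0,0,0,0.04,0.05,0,0,0,0.05,0.062,0,0,0,0.058,0.07,0,0,0,0.063,0.072,0,0,0,0.065,0.072,0,0,0,0.065,0.072,0,0,0,0.065,0.072,0])

```text
clock: 10.7
position: [0.5468, 0.0627, 0.149]
ee_rot: [0.645, 0.765, 0.0, 0.0]
ft_force: [0.0, -0.8, -0.4]
grip_width: -0.005
```

```bash
python3 - <<'E'
from h import *
st()
p,d=manip.camera("side");cv2.imwrite("pics/side7.png",cv2.cvtColor(p,cv2.COLOR_RGB2BGR))
a=cv2.imread("pics/side7.png")[170:270,220:330]
cv2.imwrite("pics/c7.png",cv2.resize(a,None,fx=6.5,fy=5.9,interpolation=cv2.INTER_CUBIC))
P=manip.get_obs()["position"]
W=cloud("side",d)
m=(abs(W[...,0]-P[0])<.05)&(abs(W[...,1]-P[1])<.03)&(W[...,2]<.22)&(W[...,2]>.1)
for v in sorted(set(np.argwhere(m)[:,0])): print(v,[(u,*(W[v,u]*1000).round().astype(int).tolist(),*(loc(W[v,u])*1000).round().astype(int).tolist()) for u in range(560) if m[v,u]][:12])
E
```

```text
t 10.7 p [0.5468 0.0627 0.149 ] xang 99.73 z [ 0.001  0.    -1.   ] f [ 0.  -0.8 -0.4] g -0.005 loc [-0.1198  0.0186] q [-0.54  0.23  0.39  1.78 -0.09  1.15  0.05]
207 [(267, 590, 49, 181, -79, -2)]
208 [(267, 592, 47, 169, -78, -4), (268, 577, 64, 208, -90, 15)]
209 [(263, 588, 79, 216, -76, 28), (268, 575, 68, 209, -91, 19)]
210 [(263, 595, 69, 186, -71, 16), (264, 583, 81, 216, -81, 30), (265, 579, 81, 219, -85, 31), (267, 574, 76, 217, -91, 27), (268, 570, 75, 218, -94, 27), (269, 569, 71, 212, -97, 23)]
211 [(263, 593, 72, 186, -72, 20), (264, 592, 69, 181, -75, 17), (265, 580, 80, 211, -84, 31), (266, 577, 78, 209, -87, 28), (267, 574, 77, 210, -91, 28), (268, 569, 78, 217, -96, 30), (269, 567, 75, 213, -98, 27), (275, 550, 61, 206, -117, 17), (284, 522, 48, 209, -147, 8), (285, 517, 50, 216, -152, 11)]
212 [(262, 592, 81, 193, -72, 29), (263, 591, 76, 187, -74, 25), (264, 588, 74, 186, -77, 23), (265, 587, 69, 178, -79, 18), (266, 590, 58, 157, -78, 7), (267, 572, 80, 209, -92, 31), (268, 570, 77, 206, -95, 29), (269, 566, 76, 208, -99, 29), (274, 550, 69, 211, -116, 24), (275
[... 2551 characters left out ...]
, 25), (279, 531, 66, 170, -134, 25)]
220 [(263, 592, 80, 130, -73, 28), (264, 587, 81, 136, -78, 30), (265, 587, 73, 122, -78, 22), (266, 589, 64, 105, -78, 13), (275, 544, 73, 162, -121, 29), (276, 540, 73, 165, -124, 29), (277, 537, 71, 165, -128, 28)]
221 [(263, 590, 82, 127, -73, 31), (264, 588, 79, 123, -76, 28), (265, 586, 75, 118, -79, 24), (266, 588, 66, 101, -79, 15)]
222 [(262, 589, 92, 136, -73, 40), (263, 591, 82, 117, -73, 30), (264, 588, 81, 118, -77, 29), (265, 587, 75, 109, -78, 24)]
223 [(262, 589, 92, 127, -73, 40), (263, 591, 82, 109, -73, 30), (264, 588, 80, 108, -76, 28), (265, 587, 76, 102, -78, 25)]
224 [(265, 585, 79, 101, -79, 28)]
225 [(263, 587, 90, 110, -76, 39)]
```

View pics/c7.png

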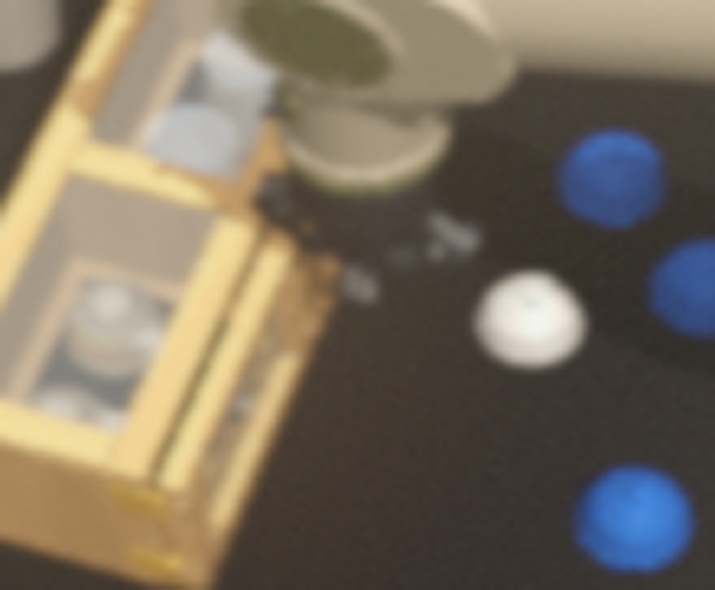

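Emit:
jog_arm(steps=[0,0,0.01,0.001,0,0,0,0.019,0.001,0,0,0,0.024,0.001,0,0,0,0.027,0.001,0,0,0,0.029,0.001,0,0,0,0.031,0.001,0,0,0,0.032,0.001,0,0,0,0.033,0.001,0,0,0,0.034,0.001,0,0,0,0.034,0.001,0])

```text
clock: 11.75
position: [0.5801, 0.0682, 0.1474]
ee_rot: [0.645, 0.765, -0.0, -0.0]
ft_force: [-2.2, -2.0, 0.5]
grip_width: -0.002
```

```bash
python3 - <<'E'
from h import *
st()
E
```

```text
t 11.75 p [0.5801 0.0682 0.1474] xang 99.73 z [-0. -0. -1.] f [-2.2 -2.   0.5] g -0.002 loc [-0.086   0.0184] q [-0.52  0.31  0.39  1.69 -0.12  1.17  0.07]
```

Emit:
jog_arm(steps=[0,0,0.001,0,0,0,0,0.001,0,0,0,0,0.0015,0,0,0,0,0.002,0,0,0,0,0.002,0,0,0,0,0.0025,0,0,0,0,0.003,0,0,0,0,0.003,0,0,0,0,0.003,0,0,0,0,0.003,0,0])

```text
clock: 12.75
position: [0.5814, 0.0683, 0.1473]
ee_rot: [0.645, 0.764, -0.002, -0.001]
ft_force: [-13.4, -5.3, 6.1]
grip_width: -0.002
```

```bash
python3 - <<'E'
from h import *
st()
E
```

```text
t 12.75 p [0.5814 0.0683 0.1473] xang 99.72 z [-0.004 -0.001 -1.   ] f [-13.4  -5.3   6.1] g -0.002 loc [-0.0848  0.0183] q [-0.52  0.31  0.39  1.68 -0.13  1.18  0.07]
```

Emit:
jog_arm(steps=[0,0,-0.02,0,0,0,0,-0.06,0,0,0,0,-0.1,0,0,0,0,-0.13,0,0,0,0,-0.13,-0.03,0,0,0,-0.13,-0.06,0,0,0,-0.13,-0.08,0,0,0,-0.13,-0.085,0,0,0,-0.13,-0.085,0,0,0,-0.13,-0.085,0])

```text
clock: 13.75
position: [0.4548, 0.0471, 0.2315]
ee_rot: [0.644, 0.765, -0.0, -0.0]
ft_force: [-0.1, -0.1, -0.7]
grip_width: -0.003
```

```bash
python3 - <<'E'
from h import *
st()
for n in ["top","side"]:
    p,d=manip.camera(n);cv2.imwrite(f"pics/{n}8.png",cv2.cvtColor(p,cv2.COLOR_RGB2BGR));np.save(n+"8.npy",d)
a=cv2.imread("pics/side8.png")[140:320,200:360];b=cv2.imread("pics/top8.png")[130:310,180:340]
cv2.imwrite("pics/c8.png",cv2.resize(np.hstack([a,b]),None,fx=2.4,fy=2.4,interpolation=cv2.INTER_CUBIC))
E
```

```text
t 13.75 p [0.4548 0.0471 0.2315] xang 99.76 z [-0.001 -0.    -1.   ] f [-0.1 -0.1 -0.7] g -0.003 loc [-0.2131  0.0187] q [-0.59 -0.07  0.37  1.89  0.02  1.32 -0.05]
```

View pics/c8.png

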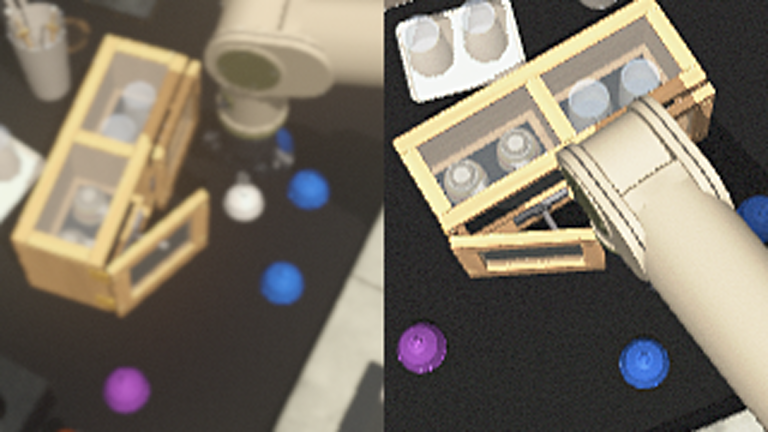

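```bash
cat >> h.py <<'E'
def door(n,d):
    W=cloud(n,d).reshape(-1,3);W=W[(W[:,2]>.172)&(W[:,2]<.2)]
    L=np.array([(W[:,:2]-C)@ex,(W[:,:2]-C)@ey]).T
    # relative to hinge
    H=L-[-.064,.189];r=np.hypot(*H.T);k=(r<.2)&(r>.04)&(L[:,0]<-.082)
    Q=H[k];vx,vy,x0,y0=cv2.fitLine(Q.astype(np.float32),cv2.DIST_HUBER,0,.01,.01).ravel()
    s=-1 if vx>0 else 1
    return len(Q),np.arctan2(-vx*s,-vy*s),np.percentile(np.hypot(*Q.T),98),Q.min(0),Q.max(0)
E
python3 - <<'E'
from h import *
for n in ["top","side"]: print(n,door(n,np.load(n+"8.npy")))
st()
for th in [.5]:
    for s in (.14,.16): print(th,s)
E
```

```text
top (256, np.float32(0.494662), np.float64(0.1737258749265556), array([-0.09683357, -0.15322242]), array([-0.01924635, -0.02805936]))
side (200, np.float32(0.49252188), np.float64(0.18349715908063416), array([-0.09931173, -0.1644732 ]), array([-0.02328985, -0.02747266]))
t 13.85 p [0.4546 0.047  0.2314] xang 99.75 z [-0.002 -0.    -1.   ] f [ 0.4 -0.2  0.8] g -0.007 loc [-0.2133  0.0186] q [-0.59 -0.07  0.37  1.89  0.02  1.32 -0.05]
0.5 0.14
0.5 0.16
```

Emit:
jog_arm(steps=[0,0.004,0.025,0,0,0,0.009,0.055,0,0,0,0.014,0.085,0,0,0,0.0175,0.1,0,0,0,0.0175,0.106,0,0,0,0.0175,0.106,0.01,0,0,0.0175,0.106,0.03,0,0,0.0175,0.106,0.055,0,0,0.0175,0.106,0.075,0,0,0.0175,0.106,0.083,0])

```text
clock: 14.85
position: [0.5545, 0.0813, 0.147]
ee_rot: [0.645, 0.764, -0.001, -0.001]
ft_force: [0.5, 0.4, -0.3]
grip_width: -0.001
```

```bash
python3 - <<'E'
from h import *
st()
p,d=manip.camera("side");cv2.imwrite("pics/side9.png",cv2.cvtColor(p,cv2.COLOR_RGB2BGR));print(door("side",d))
a=cv2.imread("pics/side9.png")[170:270,220:330]
cv2.imwrite("pics/c9.png",cv2.resize(a,None,fx=6.5,fy=5.9,interpolation=cv2.INTER_CUBIC))
st()
F0=loc(manip.get_obs()["position"]);H=np.array([-.064,.189])
for ph in np.linspace(.30,1.65,19):
    F=H+.145*np.array([-np.sin(ph),-np.cos(ph)]);d=F-F0;print(round(ph,2),"tool x,y",d[1].round(3),d[0].round(3))
E
```

```text
t 14.85 p [0.5545 0.0813 0.147 ] xang 99.71 z [-0.003 -0.001 -1.   ] f [ 0.5  0.4 -0.3] g -0.001 loc [-0.1091  0.0357] q [-0.56  0.26  0.39  1.75 -0.1   1.16  0.03]
(228, np.float32(0.4905156), np.float64(0.18237933086845046), array([-0.10005766, -0.15882438]), array([-0.02263695, -0.02694715]))
t 14.9 p [0.5546 0.0814 0.1469] xang 99.71 z [-0.004 -0.001 -1.   ] f [ 0.1  0.3 -1.4] g -0.0 loc [-0.1089  0.0357] q [-0.56  0.26  0.39  1.75 -0.1   1.16  0.03]
0.3 tool x,y 0.015 0.002
0.38 tool x,y 0.018 -0.008
0.45 tool x,y 0.023 -0.018
0.52 tool x,y 0.028 -0.028
0.6 tool x,y 0.034 -0.037
0.68 tool x,y 0.04 -0.046
0.75 tool x,y 0.047 -0.054
0.82 tool x,y 0.055 -0.062
0.9 tool x,y 0.063 -0.069
0.97 tool x,y 0.072 -0.075
1.05 tool x,y 0.081 -0.081
1.12 tool x,y 0.091 -0.086
1.2 tool x,y 0.101 -0.09
1.27 tool x,y 0.111 -0.094
1.35 tool x,y 0.122 -0.097
1.42 tool x,y 0.132 -0.099
1.5 tool x,y 0.143 -0.1
1.58 tool x,y 0.154 -0.1
1.65 tool x,y 0.165 -0.1
```

View pics/c9.png

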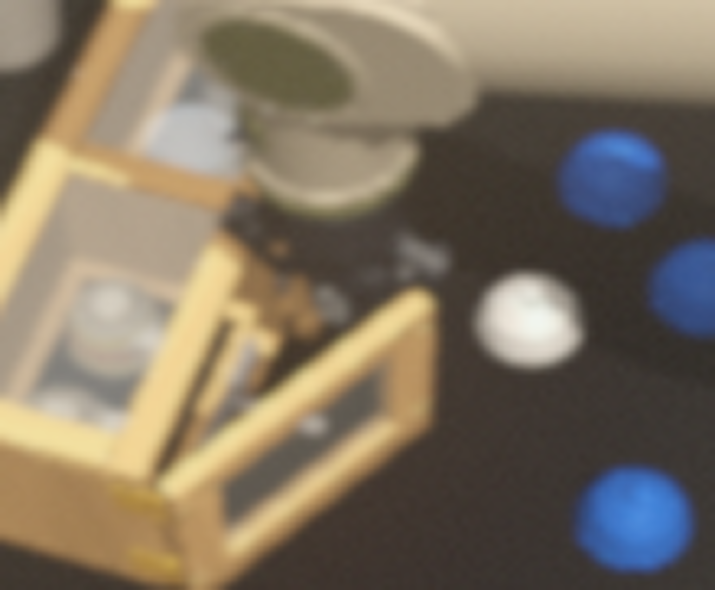

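Emit:
jog_arm(steps=[0,0.006,0,0,0,0,0.014,-0.003,0,0,0,0.018,-0.009,0,0,0,0.023,-0.018,0,0,0,0.028,-0.028,0,0,0,0.034,-0.037,0,0,0,0.04,-0.046,0,0,0,0.047,-0.054,0,0,0,0.055,-0.062,0,0,0,0.063,-0.069,0,0])

```text
clock: 15.9
position: [0.4771, 0.1332, 0.1495]
ee_rot: [0.644, 0.765, 0.0, -0.0]
ft_force: [0.5, -0.0, -0.3]
grip_width: 0.003
```

```bash
python3 - <<'E'
from h import *
st()
p,d=manip.camera("side");print(door("side",d))
F0=loc(manip.get_obs()["position"]);H=np.array([-.064,.189])
for ph in np.linspace(.95,1.65,11):
    F=H+.145*np.array([-np.sin(ph),-np.cos(ph)]);d=F-F0;print(round(ph,2),"tool x,y",d[1].round(3),d[0].round(3))
E
```

```text
t 15.9 p [0.4771 0.1332 0.1495] xang 99.75 z [ 0.  0. -1.] f [ 0.5 -0.  -0.3] g 0.003 loc [-0.1766  0.0998] q [-0.68  0.1   0.33  1.91 -0.04  1.14 -0.16]
(224, np.float32(0.9956055), np.float64(0.18093954634224668), array([-0.16174098, -0.09383865]), array([-0.03586834, -0.00923165]))
0.95 tool x,y 0.003 -0.005
1.02 tool x,y 0.012 -0.01
1.09 tool x,y 0.021 -0.015
1.16 tool x,y 0.03 -0.02
1.23 tool x,y 0.039 -0.023
1.3 tool x,y 0.049 -0.026
1.37 tool x,y 0.059 -0.029
1.44 tool x,y 0.069 -0.03
1.51 tool x,y 0.079 -0.031
1.58 tool x,y 0.089 -0.032
1.65 tool x,y 0.099 -0.031
```

Emit:
jog_arm(steps=[0,0.007,-0.007,0,0,0,0.015,-0.012,0,0,0,0.024,-0.017,0,0,0,0.034,-0.021,0,0,0,0.044,-0.025,0,0,0,0.055,-0.028,0,0,0,0.066,-0.03,0,0,0,0.077,-0.031,0,0,0,0.087,-0.032,0,0,0,0.094,-0.032,0,0])

```text
clock: 16.95
position: [0.4302, 0.2209, 0.1495]
ee_rot: [0.644, 0.765, 0.0, -0.0]
ft_force: [1.1, 0.4, -0.0]
grip_width: -0.003
```

```bash
python3 - <<'E'
from h import *
st()
p,d=manip.camera("side");print(door("side",d))
E
```

```text
t 16.95 p [0.4302 0.2209 0.1495] xang 99.78 z [-0.  0. -1.] f [ 1.1  0.4 -0. ] g -0.003 loc [-0.2082  0.1941] q [-0.8   0.07  0.24  1.93 -0.02  1.14 -0.38]
(232, np.float32(1.6660964), np.float64(0.1837277742701608), array([-0.1842403,  0.0044621]), array([-0.03603869,  0.03540491]))
```

Emit:
jog_arm(steps=[0,0.006,0,0,0,0,0.011,0,0,0,0,0.013,0.001,0,0,0,0.013,0.001,0,0,0,0.005,0.001,0,0,0,-0.01,0.001,0,0,0,-0.03,0.001,0,0,0,-0.04,0.001,-0.02,0,0,-0.045,0.001,-0.06,0,0,-0.045,0.001,-0.1,0])

```text
clock: 18.0
position: [0.4391, 0.1727, 0.2504]
ee_rot: [0.646, 0.764, -0.001, -0.0]
ft_force: [-0.1, 0.4, 0.2]
grip_width: 0.0
```

Emit:
jog_arm(steps=[0,0,-0.02,0,0,0,0,-0.04,0,0,0,0,-0.05,0,0,0,0,-0.05,0,0,0,0,-0.05,0,0,0,0,-0.05,0,0,0,0,-0.05,0,0,0,0,-0.05,0,0,0,0,-0.05,0,0,0,0,-0.05,0,0])

```text
clock: 19.0
position: [0.3899, 0.1672, 0.2495]
ee_rot: [0.644, 0.765, -0.0, -0.0]
ft_force: [-0.6, -0.1, -0.4]
grip_width: 0.003
```

```bash
python3 - <<'E'
from h import *
st()
for n in ["top","side"]:
    p,d=manip.camera(n);cv2.imwrite(f"pics/{n}10.png",cv2.cvtColor(p,cv2.COLOR_RGB2BGR));print(door(n,d))
    W=cloud(n,d);im=p
    mm=((W[...,2]>.015)&(W[...,2]<.16)&(W[...,0]>.25)&(W[...,0]<.8)&(abs(W[...,1])<.6)).astype(np.uint8)
    k,l,s,c=cv2.connectedComponentsWithStats(mm)
    for i in range(1,k):
        if 40<s[i,4]<600:
            q=W[l==i];(cx,cy),rr=cv2.minEnclosingCircle(q[:,:2].astype(np.float32)); print(n,round(cx,3),round(cy,3),round(rr,3),np.median(im[l==i],0))
a=cv2.imread("pics/side10.png")[140:320,200:360];b=cv2.imread("pics/top10.png")[130:310,180:340]
cv2.imwrite("pics/c10.png",cv2.resize(np.hstack([a,b]),None,fx=2.4,fy=2.4,interpolation=cv2.INTER_CUBIC))
E
```

```text
t 19.0 p [0.3899 0.1672 0.2495] xang 99.74 z [-0. -0. -1.] f [-0.6 -0.1 -0.4] g 0.003 loc [-0.2569  0.148 ] q [-0.77 -0.15  0.24  1.92  0.03  1.36 -0.38]
(168, np.float32(1.7730185), np.float64(0.1849336437052622), array([-0.18151681,  0.00817342]), array([-0.0374797,  0.0499923]))
top 0.381 -0.452 0.035 [244.  240.5 228. ]
top 0.485 -0.154 0.031 [ 45.  73. 131.]
top 0.481 -0.028 0.031 [220. 216. 208.]
top 0.396 -0.104 0.03 [ 48.  80. 146.]
top 0.496 0.337 0.031 [148.  79. 171.]
top 0.431 0.252 0.044 [166. 127.  94.]
top 0.518 0.457 0.022 [144.  78.  50.]
top 0.37 0.463 0.035 [247. 249. 246.]
(223, np.float32(1.7715524), np.float64(0.18426870460839526), array([-0.18153351,  0.00804289]), array([-0.03687641,  0.04993002]))
side 0.601 -0.58 0.025 [194. 166. 115.]
side 0.495 -0.485 0.067 [193. 181. 163.]
side 0.379 -0.45 0.035 [187.  175.5 158. ]
side 0.389 -0.091 0.024 [ 77. 117. 185.]
side 0.361 0.072 0.03 [ 63. 111. 190.]
side 0.495 0.339 0.031 [149.  74. 162.]
side 0.513 0.458 0.023 [157.5  85.   56. ]
side 0.37 0.463 0.034 [225. 228. 210.]
```

View pics/c10.png

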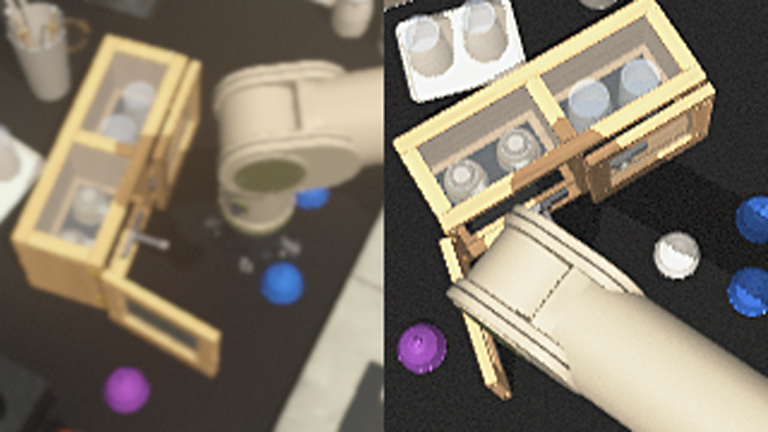

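Door at about 1.77 rad, the right door shut, the bell at (0.481, -0.028), the other things unmoved, and the arm clear. Handing in.

```bash
python3 -c "
from workcell import manip
print(manip.hand_in())"
```

```text
the job is handed in; nothing more can be done
None
```

I opened the left door, the one with the espresso cups behind it, to about 1.77 rad, past square to the front. I handed the job in at about 19 s of the 62 s allowed.

**Order of work:**
1. I slid the service bell low along the worktop, from about (0.473, 0.122) to (0.481, -0.028).
2. I pressed the left door near its free edge with the shut fingers until it met its stop, at about 14 N. When I backed off it sprang ajar to about 0.49 rad.
3. I reached behind the edge and pushed the door round with the outside of the fingers.

**Last checks:**
- **Door:** both cameras put the left door at 1.77 rad. The right door looks shut in the pictures; I did not measure its angle.
- **Bell:** its centre is about 0.28 m from the hinge, so there are roughly 60 mm of free space beyond the door's swing.
- **Other things:** the tamper, sticker roll, purple look-alike, two of the blue look-alikes and the cocoa shaker measured within about 3 mm of where they started. The third blue one was only partly visible in the last views and was not cleanly re-measured. The sugar jar was not cleanly re-measured either.
- **Arm:** it stands clear of everything, with no contact force.

**What disagreed:** the fingertips sat 15 to 20 mm higher, relative to the reported TCP, than the text says. My first pass at the bell therefore went over it without moving it. I spotted this in the pictures, backed off and repeated the push lower.

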